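# Load the last stain bottle and lift the carrier level

## Task

Stand the stain bottle that is out on the bench upright in the empty well of the bottle carrier; set it down, do not drop it. Then pick the carrier up by its bar handle and finish holding it in the air: steady and level, its underside at least 10 cm above the bench, with all four bottles standing in their wells. Do not tip any bottle or disturb the other things on the bench, and do not put the carrier down: the program ends while the gripper is still holding it.

Things in the scene. Friction and masses are not known exactly. Their poses are not given: they have to be found in the camera images.
- carrier: Bottle carrier: grey plastic deck 190 (x) by 170 (y) by 16 mm thick on the bench, at any yaw, with two rows of two round wells (61 mm wide, 10 mm deep, floors 6 mm above the underside) and a bar handle along y over its centre line. Origin: centre of its underside; z up. 0.3 kg empty, up to 0.95 kg with four bottles, roughly balanced about the bar's middle.
- carrier_handle (a point): Middle of the carrier's handle, a straight flat-sided bar on two end posts: 16 mm thick (x), 166 mm long (y), 22 mm tall (z). This point is the bar's centre, 131 mm above the carrier's underside (the bar spans 120 to 142 mm); axes as the carrier's: x across the bar, y along it, z up.
- empty_well (a point): Centre of the floor of the carrier's one empty well, 6 mm above the carrier's underside, offset +54 mm (x) and +46 mm (y) from the handle's middle; carrier axes. The other three wells, at the mirrored offsets, hold bottles. A bottle has 7 mm of play all round; fingers that close along the bar (y) have most room beside it.
- bottle_mid (a point): The stain bottle that stands out on the bench: amber glass bottle, 46 mm in diameter and 110 mm tall, with a paper label and a ribbed white screw cap (27 mm in diameter, the top 20 mm); 80 to 145 g. The point is on its axis half-way up, 55 mm above its underside; z points up along the bottle.
- rack1_mid (a point): One of the three like bottles already standing in the carrier (same size, point at its middle).
- rack2_mid (a point): One of the three like bottles already standing in the carrier (same size, point at its middle).
- rack3_mid (a point): One of the three like bottles already standing in the carrier (same size, point at its middle).
- petri: Closed clear Petri dish, 92 mm across, 16 mm high, lying near the bottle; a bystander, leave it alone. Origin at the centre of its underside.
- forceps: Steel forceps, 125 mm long, 8 mm high, lying near the bottle; a bystander, leave it alone. Origin at the centre of its underside.
- slide_box: Grey slide box, 85 by 100 by 34 mm; a bystander, leave it alone. Origin at the centre of its underside.
- beaker: Empty glass beaker, 70 mm across, 92 mm tall (a fixed microscope, 420 mm tall, stands some 250 mm further left); a bystander, leave it alone. Origin at the centre of its underside.
- jar: Squat specimen jar with a black lid, 72 mm across, 68 mm tall (a second microscope stands some 250 mm further right); a bystander, leave it alone. Origin at the centre of its underside.
- magnifier: Hand lens lying flat, 62 mm ring with a 85 mm handle, 14 mm high; a bystander, leave it alone. Origin at the centre of its underside.
- coverslips: Clear coverslip box, 55 by 60 by 20 mm; a bystander, leave it alone. Origin at the centre of its underside.

How it is judged:
On the way, in this order (a step that is already met when the one before it is completed fails the run):
1. the loose bottle stands upright on the floor of the empty well, let go, the carrier still on the bench (z of bottle_mid in the frame of carrier_handle between -0.077 and -0.064 m and angle between bottle_mid's own z axis and vertical below 0.15 rad and horizontal distance between bottle_mid and empty_well below 0.015 m and contact force between the fingers and bottle below 0.1 N and height (world z) of carrier_handle below 0.137 m and linear speed of bottle below 0.03 m/s), for 0.2 s.
2. the carrier is lifted by its handle, 10 cm clear of the bench and level (height (world z) of carrier_handle above 0.226 m and angle between carrier_handle's own z axis and vertical below 0.1 rad and contact force between the fingers and carrier above 2 N), for 0.2 s.
At the end, for the whole second after the job is handed in: Gripper holds the carrier by its bar: underside 95 mm or more above the bench, within 0.1 rad of level, at rest (under 20 mm/s, 0.1 rad/s), touching no other thing; the added bottle within 15 mm of its well centre; all four bottles upright on their well floors (all of step 2 and linear speed of carrier below 0.02 m/s and angular speed of carrier below 0.1 rad/s and distance between the grasp point and carrier_handle below 0.085 m and z of bottle_mid in the frame of carrier_handle between -0.077 and -0.064 m and angle between each of bottle_mid, rack1_mid, rack2_mid, rack3_mid's own z axis and vertical below 0.15 rad and horizontal distance between bottle_mid and empty_well below 0.015 m and z of rack1_mid in the frame of carrier_handle between -0.077 and -0.064 m and z of rack2_mid in the frame of carrier_handle between -0.077 and -0.064 m and z of rack3_mid in the frame of carrier_handle between -0.077 and -0.064 m and contact force between carrier and beaker below 0.1 N and contact force between carrier and jar below 0.1 N and contact force between carrier and slide_box below 0.1 N); the arm keeps its last pose, push and grip.
It fails at once if the carrier is tipped by more than 15 degrees (angle between carrier_handle's own z axis and vertical above 0.26 rad).
It fails at once if a bottle is tipped over (more than 30 degrees) (angle between any of bottle_mid, rack1_mid, rack2_mid, rack3_mid's own z axis and vertical above 0.52 rad).
It fails at once if the bottle is dropped rather than set down (contact force between the fingers and bottle below 0.01 N and linear speed of bottle above 0.4 m/s and distance of carrier_handle from where it was at the start of the episode below 0.03 m).
It fails at once if a bystander is pushed by more than 30 mm (distance of any of petri, forceps, slide_box, beaker, jar, magnifier, coverslips from where it was at the start of the episode above 0.03 m).
It also fails if it takes over 58 s, if anything falls off the work surface, if the arm or the gripper's body presses on something with over 40 N, if the wrist force passes 120 N, or if a joint passes its speed limit or range.

## Robot

A 6-joint arm with a two-finger parallel gripper is mounted at the origin on the work surface. World frame = base frame: x ahead of the robot, y to its left, z up, the work surface at z = 0. Lengths are in m, angles in rad, forces in N, time in s.
With the tool pointing down it reaches from about 0.35 to 0.775 m from the base axis. Payload 7.3 kg.
Tool frame: the origin (TCP) lies at the very end of the fingers, on their centre line; the grasp point (between the pads) lies 19 mm behind it; z points along the fingers, y is the direction in which the jaws open and shut (so a half turn about z gives the same grasp; the last joint's range is limited). The gripper opens to 92 mm and grips with 3 to 60 N. Pads are 19 mm wide; open, the fingers measure 130 mm over their backs; the gripper's body (75 mm by 190 mm) begins 47 mm behind the grasp point.
Start: joints at [-0.146, 0.342, 1.524, -0, 1.275, -0.146], TCP at [0.525, 0, 0.227] pointing down, gripper open.
Joint ranges: [-2.53, 2.53], [-0.77, 2.02], [0.04, 2.7], [-1, 4.14], [0.28, 2.66], [-3.11, 3.11]. Speed limits (rad/s): [2.57, 2.57, 3.14, 3.14, 3.14, 3.14].

## Interface

Orientations are given as [roll, pitch, yaw] about the fixed x, y, z axes, in that order (R = Rz(yaw) Ry(pitch) Rx(roll)).
In Python, from cell import robot gives the robot as it stands.
- The arm moves only by the shell command python3 -m pendant 'ROWS' [OPENING] [FORCE]. ROWS is JSON, a list of rows, each a list of 2 entries, a list of its own where there are three numbers: the shift along the tool's x, y, z in mm, then the turn about the tool's z in degrees. In form: [[[x, y, z], turn], ...]. A call has 1 to 10 rows; each row is the pose to reach, as a shift and turn from the pose measured when the call began, along the tool's axes at that moment; what a row does not reach only later rows make up. A row lasts 1/12 s, in which the tool goes at most 41.7 mm and 7.16 degrees, less where a joint would pass 70% of its speed; a pose out of reach is approached as far as the arm can. A call with a gripper value outside its range is refused whole. OPENING is the opening, from 0 (shut) to 1 (fully open), set as the call begins (- or left out, the last holds). The fingers move at their own pace and stop on an object; FORCE is the grip in N (left out, the last holds). Time passes only in rows, so rows that repeat a pose let the fingers close. It gives the time, the measured TCP pose, the force and the opening at its end, in the units of the state.
- robot.observe(): the state, without advancing time (a new reading comes with each control period).
- robot.read_camera(name): name is "scene" or "side" or "wrist"; returns the picture (400x640x3 uint8, red, green, blue); there is no depth.
- robot.calibration(name): a dict with "vfov" (degrees; the focal length in pixels is half the picture's height over the tangent of half this angle, whatever the lens; pixels are square), "cx", "cy" (the principal point, pixels), "k1" (the pictures are not rectified: a ray, as slopes to the right and down, at radius r is drawn at 1 + k1 r^2 times it, then the intrinsics apply), "rvec" (rotation vector, rad) and "tvec" (3), from world to camera coordinates, as OpenCV has them. Camera axes: x right, y down, z forward; pixel columns grow to the right and rows downward; lengths in m; the calibration is good to about 2 mm. A picture is of the moment at which its call begins: read the wrist's pose just before it. calibration takes no time and is no camera call; for the wrist camera it gives the pose at the moment of the call.
- robot.hand_in(): hands the job in, once; it reports no verdict.
Trained networks look in the newest picture that a camera, given by its name, has taken for a name from the list of things; names that differ only in an ending like _2 or _b are one class to them, and where a whole thing is asked for, a point or a joint stands for the part that bears it (a point fixed in the world has none). Each returns a list of dicts, best first, with "p" (0 to 1); they miss things now and then, are a little off and sometimes report something else, mostly with a low value. They report only what shows in the picture. A call takes as long as a camera call.
- robot.find_in(camera, query): "xy" ([column, row] as shares, 0 to 1, of the picture: columns of its width, rows of its height, amid what is visible of it).
The state is a dict: "time": time; "qpos": joint angles; "qvel": joint speeds; "joint_efforts": joint torques, N m; "tool_pos": TCP position; "tool_rot": TCP orientation; "contact_force": force on the tool from outside, world axes, zero at the start; "torque": the same for the moment, N m; "opening": finger opening in m.
Only numpy, scipy, OpenCV 4.12 (cv2) and the standard library are available. Lean on these libraries where they do the work, as an engineer would, in place of code of your own. Each camera call takes 0.05 s, during which the arm holds its last target.

## Working session

There is one attempt and no reset: what is moved stays moved. The work goes in short steps, Python scripts to look and compute and a shell command to move; the robot and the scene stay as the last step left them, time stands still between calls to the robot, and variables do not carry over. Pictures are saved under pics/ and viewed, and the job is handed in when it is done.

```bash
mkdir -p pics; ls
cat > h.py <<'E'
import numpy as np, cv2
from cell import robot
def snap(name,fn):
    im=robot.read_camera(name); cv2.imwrite('pics/'+fn,cv2.cvtColor(im,cv2.COLOR_RGB2BGR)); return im
def cam(name):
    c=robot.calibration(name); f=200/np.tan(np.radians(c['vfov'])/2)
    R,_=cv2.Rodrigues(np.array(c['rvec'],float)); return c,f,R,np.array(c['tvec'],float)
def ray(name,u,v,C=None):
    c,f,R,t=C or cam(name)
    d=np.array([(u-c['cx'])/f,(v-c['cy'])/f]); s=d.copy()
    for _ in range(20): s=d/(1+c['k1']*(s@s))
    return -R.T@t, R.T@np.array([s[0],s[1],1])
def onz(name,u,v,z,C=None):
    o,d=ray(name,u,v,C); return o+d*(z-o[2])/d[2]
def proj(name,P,C=None):
    c,f,R,t=C or cam(name)
    p=R@np.array(P,float)+t; s=p[:2]/p[2]; s=s*(1+c['k1']*(s@s)); return s*f+[c['cx'],c['cy']]
E
python3 - <<'E'
from h import *
print(robot.observe())
for n in ['scene','side','wrist']:
    snap(n,n+'0.png'); c=cam(n); print(n,robot.calibration(n), -c[2].T@c[3])
    for q in ['bottle_mid','carrier_handle','empty_well','carrier']:
        print(n,q,[(np.round(np.array(d['xy'])*[640,400],1).tolist(),round(d['p'],2)) for d in robot.find_in(n,q)][:5])
E
```

```text
pics
{'time': 0.0, 'qpos': array([-1.45977902e-01,  3.42728255e-01,  1.52503375e+00, -3.69273405e-05,
        1.27538462e+00, -1.46030399e-01]), 'qvel': array([ 0.00020106, -0.0012195 ,  0.00042177, -0.00179959, -0.00126117,
       -0.00075755]), 'joint_efforts': array([ 7.61924657e-04, -4.31245601e+01, -2.44219762e+01,  7.17750052e-02,
        5.59406646e-02, -1.04314388e-04]), 'tool_pos': array([5.24587388e-01, 8.31656259e-05, 2.26036251e-01]), 'tool_rot': array([-3.14005008e+00, -1.91186398e-04,  1.57085945e+00]), 'contact_force': array([-0.53655147,  0.5487267 ,  0.01159642]), 'torque': array([-0.00987694,  0.01501655, -0.03009366]), 'opening': 0.09181870269783551}
scene {'vfov': 48.65819229218023, 'cx': 322.8480518875724, 'cy': 195.8623496049245, 'k1': 0.024000668452294056, 'rvec': array([ 2.0155258 ,  0.84471261, -0.43393514]), 'tvec': array([-0.37425485, -0.09537356,  1.4405644 ])} [ 1.1439568  -0.63202782  0.71853482]
scene bottle_mid [([275.9, 264.4], 0.65), ([300.7, 309.5], 0.46)]
scene carrier_handle [([392.1, 214.0], 0.84), ([365.3, 195.2], 0.58)]
scene empty_well [([395.
[... 243 characters left out ...]
42]), 'tvec': array([-0.47694473,  0.21981191,  0.78940861])} [ 0.20688634 -0.65582074  0.6527302 ]
side bottle_mid [([366.4, 264.6], 0.93)]
side carrier_handle [([305.9, 191.9], 0.62)]
side empty_well [([306.3, 189.5], 0.88)]
side carrier [([306.5, 190.7], 0.75)]
wrist {'vfov': 58.62211855972312, 'cx': 324.376806379653, 'cy': 205.5791865994198, 'k1': -0.06395849095561942, 'rvec': array([-2.87140650e+00, -1.73505281e-03, -3.63518986e-04]), 'tvec': array([-0.52511757, -0.03304458,  0.389015  ])} [0.52499582 0.07262714 0.38376786]
wrist bottle_mid [([354.3, 331.3], 0.86)]
wrist carrier_handle [([363.2, 31.6], 0.61)]
wrist empty_well [([365.0, 30.1], 0.89)]
wrist carrier [([364.2, 32.5], 0.74)]
```

View pics/scene0.png

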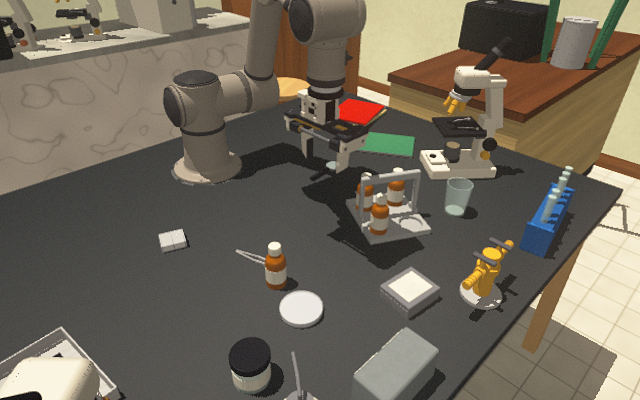

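View pics/side0.png

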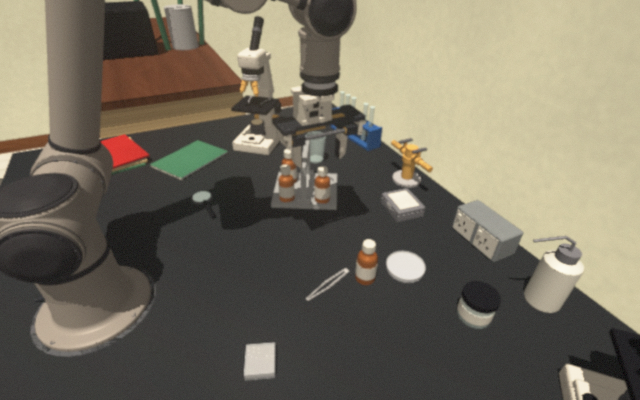

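View pics/wrist0.png

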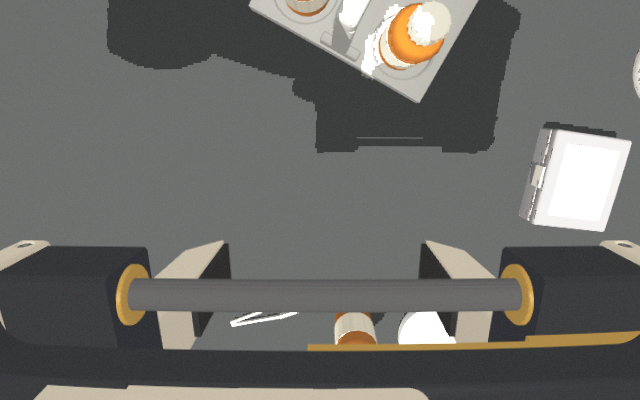

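The scene picture shows the loose bottle at (275,266), with the Petri dish at (300,309) and the forceps at (252,258) beside it. The carrier is at (390,205). I'll enlarge the crops to measure.

Run:
```python
import cv2
for n,(a,b,c,d) in {'scene':(330,150,450,250),'side':(250,130,370,230)}.items():
    im=cv2.imread(f'pics/{n}0.png')[b:d,a:c]; cv2.imwrite(f'pics/{n}0c.png',cv2.resize(im,None,fx=6,fy=6,interpolation=cv2.INTER_CUBIC))
for n,(a,b,c,d) in {'scene':(220,230,340,330),'side':(300,225,440,315)}.items():
    im=cv2.imread(f'pics/{n}0.png')[b:d,a:c]; cv2.imwrite(f'pics/{n}0b.png',cv2.resize(im,None,fx=5,fy=5,interpolation=cv2.INTER_CUBIC))
```

```text
(no output)
```

View pics/scene0c.png

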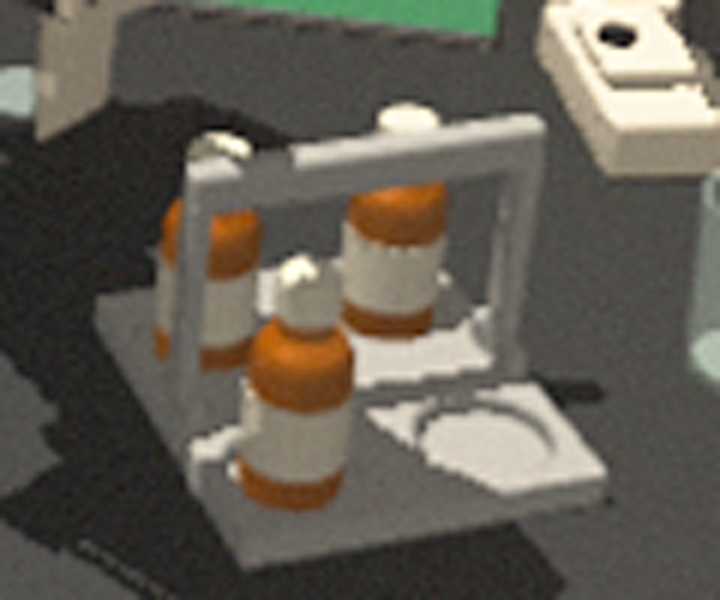

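View pics/side0c.png

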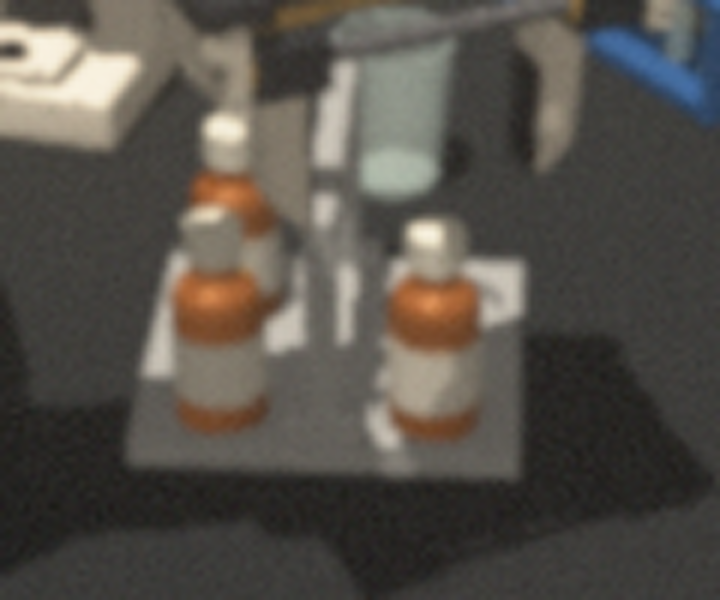

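View pics/scene0b.png

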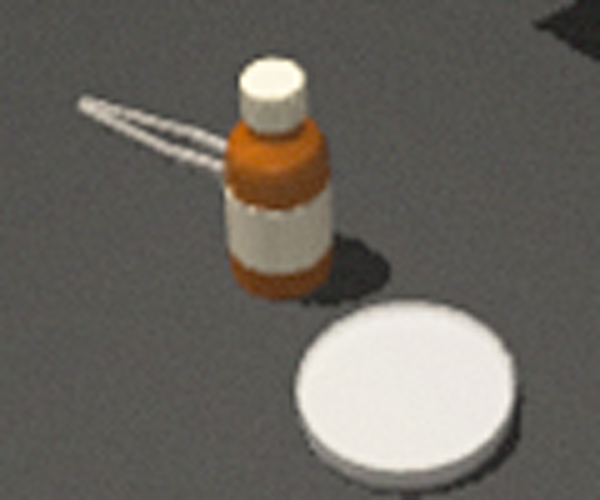

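View pics/side0b.png

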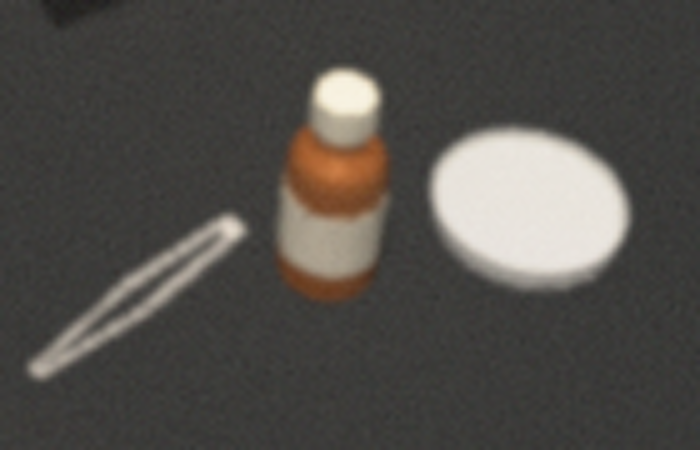

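```bash
cat > fit.py <<'E'
from h import *
from scipy.optimize import least_squares
S=lambda x,y:(330+x/6,150+y/6); D=lambda x,y:(250+x/6,130+y/6)
obs=[('scene',(-.095,-.085,.016),S(97,298)),('scene',(.095,-.085,.016),S(243,546)),('scene',(.095,.085,.016),S(607,475)),
('scene',(.054,.046,.008),S(487,442)),('scene',(.095,.085,0),S(607,503)),
('scene',(0.0,-.083,.142),S(192,172)),('scene',(0,.083,.142),S(537,120)),
('scene',(.054,-.046,.116),S(305,263)),('scene',(-.054,.046,.116),S(408,112)),('scene',(-.054,-.046,.116),S(222,142)),
('side',(.054,-.046,.116),D(435,226)),('side',(-.054,-.046,.116),D(212,215)),('side',(-.054,.046,.116),D(225,122)),
('side',(.095,-.085,.016),D(520,468)),('side',(-.095,-.085,.016),D(127,460)),('side',(.095,.085,.016),D(525,260))]
C={n:cam(n) for n in('scene','side')}
def P(p,m):
    c,s=np.cos(p[2]),np.sin(p[2]); return [p[0]+c*m[0]-s*m[1],p[1]+s*m[0]+c*m[1],m[2]]
def res(p): return np.concatenate([proj(n,P(p,m),C[n])-np.array(o) for n,m,o in obs])
r=least_squares(res,[.55,.2,0],loss='soft_l1'); print(r.x,np.degrees(r.x[2])); print(np.round(r.fun.reshape(-1,2),1).tolist() if 0 else np.round(res(r.x).reshape(-1,2),1).tolist())
p=r.x; print('well',P(p,(.054,.046,.006)))
def tri(a):
    A=np.zeros((3,3));b=np.zeros(3)
    for n,uv in a:
        o,d=ray(n,*uv,C[n]); d/=np.linalg.norm(d); M=np.eye(3)-np.outer(d,d); A+=M;b+=M@o
    return np.linalg.solve(A,b)
S=lambda x,y:(220+x/5,230+y/5); D=lambda x,y:(300+x/5,225+y/5)
print('cap top',tri([('scene',S(273,77)),('side',D(348,93))]), onz('scene',*S(273,77),.11), onz('side',*D(348,93),.11))
print('petri',onz('scene',*S(407,383),.016),onz('side',*D(530,200),.016))
print('forceps',onz('scene',*S(82,103),.006),onz('side',*D(38,370),.006),onz('side',*D(235,228),.006))
E
python3 fit.py
```

```text
[ 0.57802497  0.19772194 -0.50076218] -28.691559484982328
[[-0.2, -1.0], [-0.1, -1.9], [-0.0, -0.8], [-0.9, 0.4], [-0.9, -0.6], [-0.9, -1.3], [0.9, -1.0], [1.1, 1.3], [-0.2, 0.8], [-0.7, 0.2], [1.2, -0.2], [0.2, 0.3], [1.9, 0.0], [0.2, -3.2], [0.2, -4.4], [0.1, -0.0]]
well [np.float64(0.6474790198292787), np.float64(0.21214882312172686), 0.006]
cap top [ 0.56054648 -0.18041772  0.10761698] [ 0.56239025 -0.18137541  0.11      ] [ 0.55877557 -0.18335274  0.11      ]
petri [ 0.66411681 -0.19888984  0.016     ] [ 0.65870484 -0.2009386   0.016     ]
forceps [ 0.41342762 -0.18424516  0.006     ] [ 0.41037883 -0.1847428   0.006     ] [ 0.52840844 -0.14914765  0.006     ]
```

Both cameras agree to a few mm:

| Thing | x (m) | y (m) | Yaw |
|---|---|---|---|
| Loose bottle | 0.560 | -0.182 | – |
| Carrier | 0.578 | 0.198 | about -28.7° |
| Empty well | 0.647 | 0.212 | – |

I plan to grip the cap, with the TCP about 91 mm up. That keeps the gripper clear of the bystanders, the bar and the neighbouring caps.

```bash
python3 -m pendant '[[[-15,3,0],0],[[-40,8,0],0],[[-70,14,5],0],[[-100,20,15],0],[[-130,26,30],0],[[-155,31,45],0],[[-172,34,58],0],[[-181,36,65],0],[[-181,36,66],0],[[-181,36,66],0]]' 1 20
python3 - <<'E'
from h import *
for n in ['scene','side','wrist']:
    snap(n,n+'1.png')
print(robot.observe()['tool_pos'])
a=cv2.imread('pics/scene1.png')[210:310,215:335]; b=cv2.imread('pics/side1.png')[200:300,300:420]
cv2.imwrite('pics/c1.png',cv2.resize(np.hstack([a,b]),None,fx=3.3,fy=3.3,interpolation=cv2.INTER_CUBIC))
E
```

```text
time: 1.58
tool_pos: [0.5608, -0.1806, 0.1605]
tool_rot: [-3.141, -0.001, 1.57]
contact_force: [0.5, -0.3, 0.7]
opening: 0.092
[ 0.56143635 -0.17986653  0.16185151]
```

View pics/c1.png

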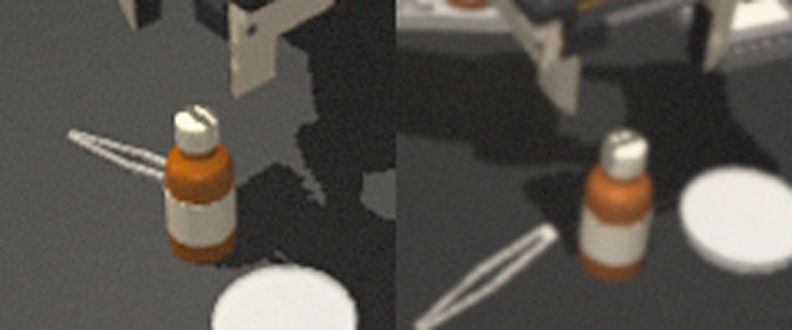

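View pics/wrist1.png

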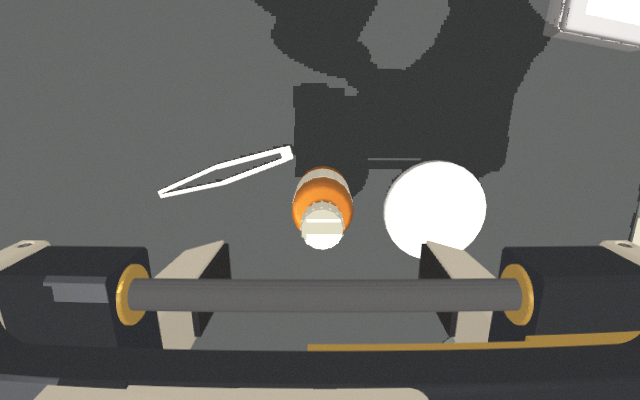

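The wrist view has the cap top at about (322,228), between the fingers in x. I'll compute its position from that.

Run:
```python
from h import *
C=cam('wrist')
print(onz('wrist',322,228,.11,C),onz('wrist',301,228,.11,C),onz('wrist',343,228,.11,C),onz('wrist',322,249,.11,C), proj('wrist',[.5608,-.1806,.11],C))
im=cv2.imread('pics/wrist1.png')[160:260,270:380]; cv2.imwrite('pics/w1c.png',cv2.resize(im,None,fx=6,fy=6,interpolation=cv2.INTER_CUBIC))
```

```text
[ 0.56012994 -0.17954748  0.11      ] [ 0.54711903 -0.17957807  0.11      ] [ 0.57314137 -0.17952342  0.11      ] [ 0.56014005 -0.19353991  0.11      ] [323.07903732 229.60791049]
```

View pics/w1c.png

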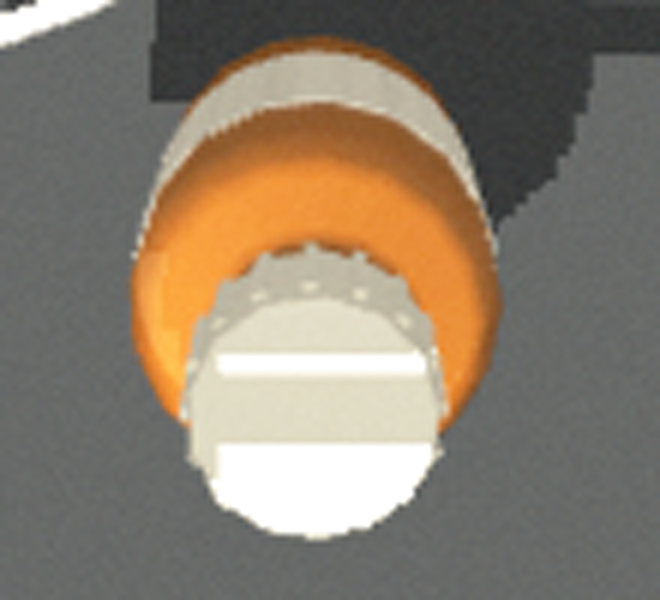

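The bottle is centred under the TCP to within about 1 mm. I'll descend so the fingertips sit at the cap's lower edge, then close.

```bash
python3 -m pendant '[[[0,0,10],0],[[0,0,25],0],[[0,0,42],0],[[0,0,57],0],[[0,0,66],0],[[0,0,69],0],[[0,0,69],0],[[0,0,69],0]]' 1 25
python3 -m pendant '[[[0,0,0],0],[[0,0,0],0],[[0,0,0],0],[[0,0,0],0],[[0,0,0],0],[[0,0,0],0],[[0,0,0],0],[[0,0,0],0]]' 0 25
python3 - <<'E'
from h import *
snap('side','side2.png')
a=cv2.imread('pics/side2.png')[160:320,280:440]
cv2.imwrite('pics/c2.png',cv2.resize(a,None,fx=3.5,fy=3.5,interpolation=cv2.INTER_CUBIC))
E
```

```text
time: 2.4
tool_pos: [0.562, -0.1798, 0.0935]
tool_rot: [3.139, 0.001, 1.573]
contact_force: [-0.0, -0.9, -0.5]
opening: 0.0916
time: 3.07
tool_pos: [0.562, -0.1798, 0.0935]
tool_rot: [3.139, 0.001, 1.572]
contact_force: [0.1, 0.2, -0.7]
opening: 0.0432
```

View pics/c2.png

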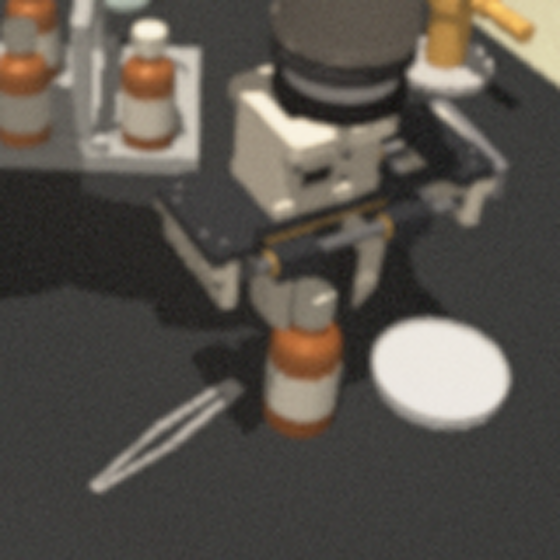

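The fingers are still closing (43 mm open), so I'll wait.

```bash
python3 -m pendant '[[[0,0,0],0],[[0,0,0],0],[[0,0,0],0],[[0,0,0],0],[[0,0,0],0]]' 0 25
python3 -m pendant '[[[0,0,-3],0],[[0,0,-10],0],[[0,0,-20],0],[[0,0,-30],0],[[0,0,-40],0],[[0,0,-40],0]]' 0 25
python3 - <<'E'
from h import *
snap('side','side3.png')
a=cv2.imread('pics/side3.png')[160:320,280:440]
cv2.imwrite('pics/c3.png',cv2.resize(a,None,fx=3.5,fy=3.5,interpolation=cv2.INTER_CUBIC))
E
```

```text
time: 3.53
tool_pos: [0.5619, -0.1798, 0.0934]
tool_rot: [3.139, 0.001, 1.572]
contact_force: [-0.5, 0.9, -1.1]
opening: 0.0264
time: 4.03
tool_pos: [0.5632, -0.1804, 0.1366]
tool_rot: [3.135, 0.003, 1.573]
contact_force: [0.3, 0.0, -0.6]
opening: 0.0264
```

View pics/c3.png

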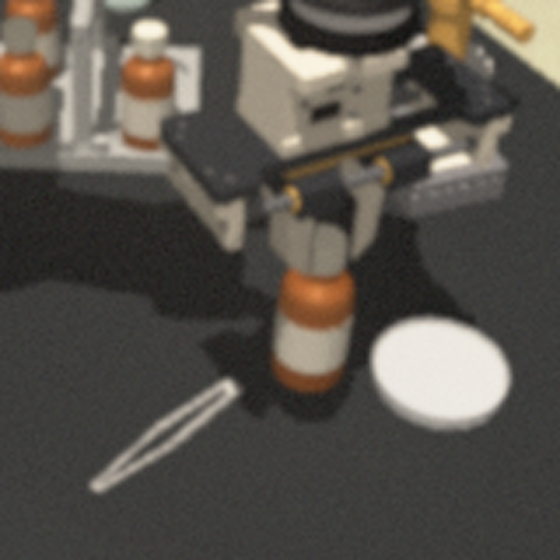

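The bottle is held by its cap (opening 26.4 mm) and hangs upright. I'll lift it high enough to clear the bar and carry it over.

```bash
python3 -m pendant '[[[0,0,-5],0],[[0,0,-15],0],[[0,0,-30],0],[[0,0,-48],0],[[0,0,-66],0],[[0,0,-84],0],[[0,0,-102],0],[[0,0,-118],0],[[0,0,-130],0],[[0,0,-135],0]]'
python3 -m pendant '[[[5,1,0],0],[[15,3,0],0],[[30,6,0],0],[[48,10,0],0],[[68,14,0],0],[[90,19,0],0],[[112,24,0],0],[[132,28,0],0],[[147,31,0],0],[[152,32,0],0]]'
python3 -m pendant '[[[5,1,0],-3],[[15,3,0],-8],[[30,6,0],-14],[[48,10,0],-21],[[68,15,0],-28],[[90,20,0],-35],[[112,25,0],-42],[[132,29,0],-48],[[144,31,0],-53],[[147,32,0],-55]]'
python3 - <<'E'
from h import *
for n in ('scene','side'): snap(n,n+'4.png')
E
```

```text
time: 4.92
tool_pos: [0.5625, -0.1801, 0.2729]
tool_rot: [3.133, 0.004, 1.572]
contact_force: [0.5, 0.1, -2.0]
opening: 0.0262
time: 5.75
tool_pos: [0.5939, -0.0247, 0.2715]
tool_rot: [3.135, 0.002, 1.575]
contact_force: [0.2, -0.2, -1.3]
opening: 0.0262
time: 6.58
tool_pos: [0.6249, 0.1247, 0.2702]
tool_rot: [3.14, 0.005, 2.542]
contact_force: [0.2, 1.2, -1.2]
opening: 0.026
```

View pics/scene4.png

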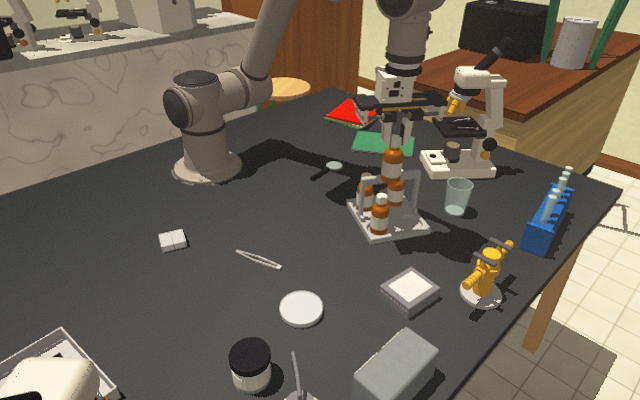

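View pics/side4.png

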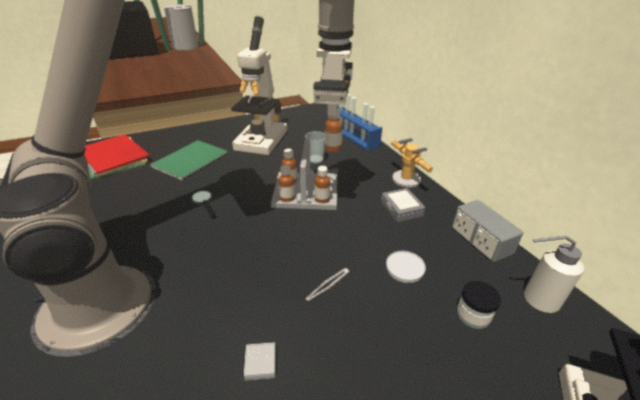

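The bottle is held upright above the carrier, and the side camera now sees the bar clearly at (304,180). Before placing, I'll refine the carrier pose from all three views.

Run:
```python
from h import *
snap('wrist','wrist4.png')
a=cv2.imread('pics/side4.png')[130:220,260:350]
cv2.imwrite('pics/c4.png',cv2.resize(a,None,fx=6.5,fy=6.5,interpolation=cv2.INTER_CUBIC))
```

```text
(no output)
```

View pics/wrist4.png

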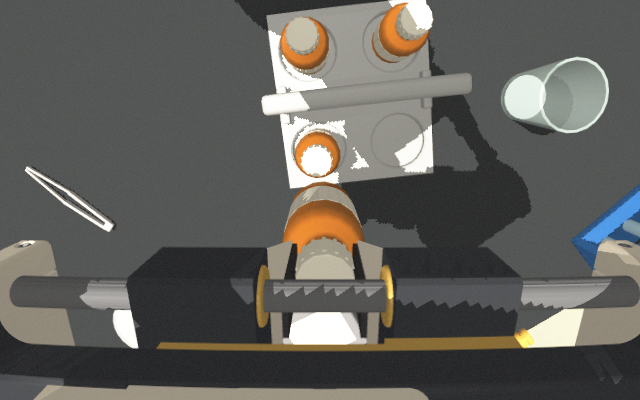

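View pics/c4.png

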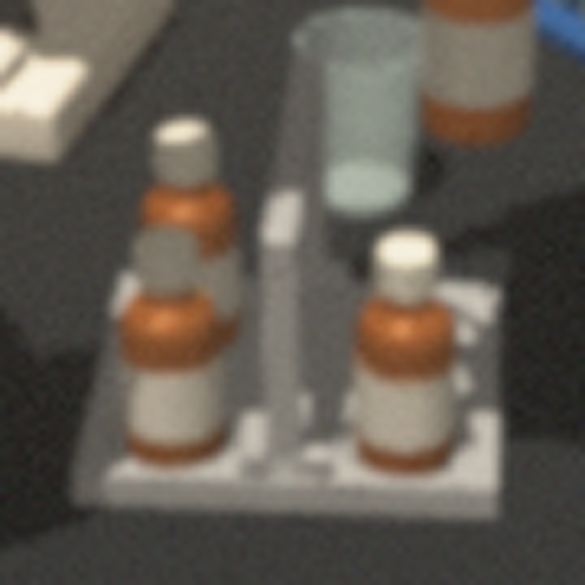

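Run:
```python
import cv2
im=cv2.imread('pics/wrist4.png')[0:200,250:490]
cv2.imwrite('pics/w4c.png',cv2.resize(im,None,fx=3.3,fy=3,interpolation=cv2.INTER_CUBIC))
```

```text
(no output)
```

View pics/w4c.png

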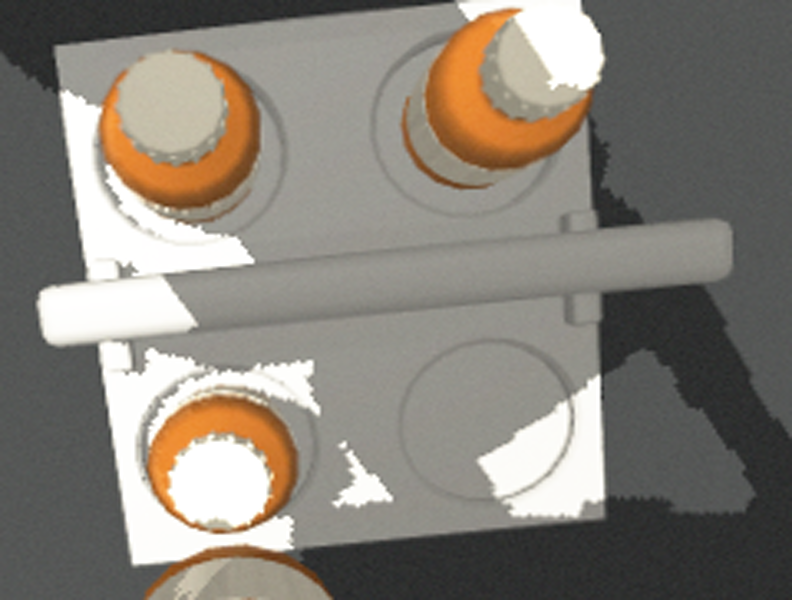

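```bash
cat > fit2.py <<'E'
from h import *
from scipy.optimize import least_squares
W=lambda x,y:(250+x/3.3,y/3.0)
obs=[((-.008,-.083,.142),W(40,290)),((.008,-.083,.142),W(50,345)),((-.008,.083,.142),W(732,222)),((.008,.083,.142),W(730,279)),
((-.095,-.085,.016),W(55,46)),((.095,-.085,.016),W(132,566)),((.095,.085,.016),W(606,518)),((.054,.046,.016),W(488,419))]
C=cam('wrist')
def P(p,m):
    c,s=np.cos(p[2]),np.sin(p[2]); return [p[0]+c*m[0]-s*m[1],p[1]+s*m[0]+c*m[1],m[2]]
def res(p): return np.concatenate([proj('wrist',P(p,m),C)-np.array(o) for m,o in obs])
r=least_squares(res,[.578,.198,-.5],loss='soft_l1'); p=r.x; print(p,np.degrees(p[2])); print(np.round(res(p).reshape(-1,2),1).tolist())
w=np.array(P(p,(.054,.046,.006))); print('well',w)
s=robot.observe(); print(s['tool_pos'],s['tool_rot'])
from scipy.spatial.transform import Rotation as Ro
R=Ro.from_euler('xyz',s['tool_rot']).as_matrix(); print(R.T@(np.append(w[:2],s['tool_pos'][2])-s['tool_pos'])*1000, 'jaw ang',np.degrees(np.arctan2(R[1,1],R[0,1])))
# held bottle
o=W
E
python3 fit2.py
python3 - <<'E'
import cv2,numpy as np
a=cv2.imread('pics/scene4.png')[110:210,350:450];b=cv2.imread('pics/side4.png')[70:170,285:385]
cv2.imwrite('pics/c5.png',cv2.resize(np.hstack([a,b]),None,fx=4,fy=4,interpolation=cv2.INTER_CUBIC))
E
```

```text
[ 0.57731309  0.19723915 -0.49455941] -28.336166714280694
[[-2.6, -0.9], [-2.5, 1.8], [2.5, -1.9], [3.5, 0.5], [-0.4, -0.1], [0.1, -0.2], [-0.2, 0.3], [0.7, 1.8]]
well [0.64667632 0.21209656 0.006     ]
[0.62493139 0.12253814 0.27045604] [3.14091469 0.00563121 2.53462454]
[33.22090869 85.96457327 -0.1287954 ] jaw ang 55.22350759986014
```

View pics/c5.png

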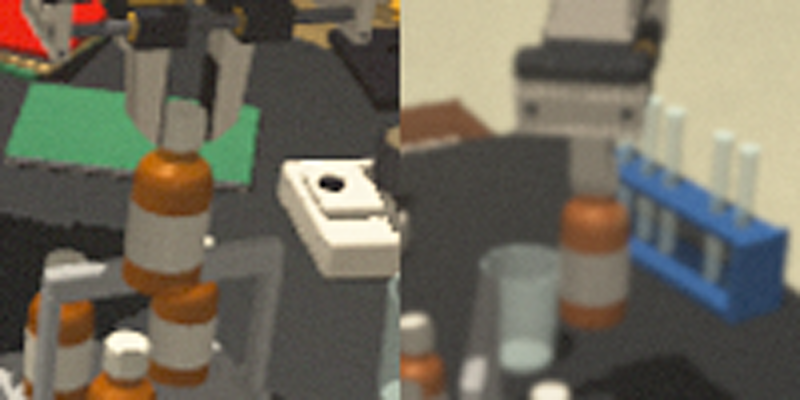

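The wrist fit puts the well at (0.6467, 0.2121), and the first fit gave (0.6475, 0.2121), so they agree. I'll move above it.

```bash
python3 -m pendant '[[[2,5,0],-1],[[6,15,0],-3],[[12,30,0],-5],[[19,48,0],-6],[[25,64,0],-6],[[30,77,0],-6],[[33,85,0],-6],[[33,86,0],-6],[[33,86,0],-6]]'
python3 - <<'E'
from h import *
for n in ('scene','side'): snap(n,n+'6.png')
w=np.array([.647,.2121]); s=robot.observe(); print(s['tool_pos'],s['tool_rot'])
from scipy.spatial.transform import Rotation as Ro
R=Ro.from_euler('xyz',s['tool_rot']).as_matrix(); print(R.T@(np.append(w[:2],s['tool_pos'][2])-s['tool_pos'])*1000, 'jaw ang',np.degrees(np.arctan2(R[1,1],R[0,1])))
t=s['tool_pos']
for n in ('scene','side'):
    print(n,'axis expected top-of-body, base',proj(n,t-[0,0,.03]),proj(n,t-[0,0,.0935]))
a=cv2.imread('pics/scene6.png')[110:210,370:470];b=cv2.imread('pics/side6.png')[70:170,285:385]
cv2.imwrite('pics/c6.png',cv2.resize(np.hstack([a,b]),None,fx=4,fy=4,interpolation=cv2.INTER_CUBIC))
E
```

```text
time: 7.48
tool_pos: [0.6469, 0.2122, 0.27]
tool_rot: [-3.141, 0.006, 2.64]
contact_force: [0.2, -0.7, -0.8]
opening: 0.0262
[0.64688016 0.21133275 0.27033546] [-3.14132767  0.00574548  2.63899929]
[ 0.26456159  0.73009434 -0.00171351] jaw ang 61.203434364265924
scene axis expected top-of-body, base [422.01673758 146.14783841] [418.39601952 169.2636743 ]
side axis expected top-of-body, base [325.77757753 112.48950058] [325.37107164 133.22797967]
```

View pics/c6.png

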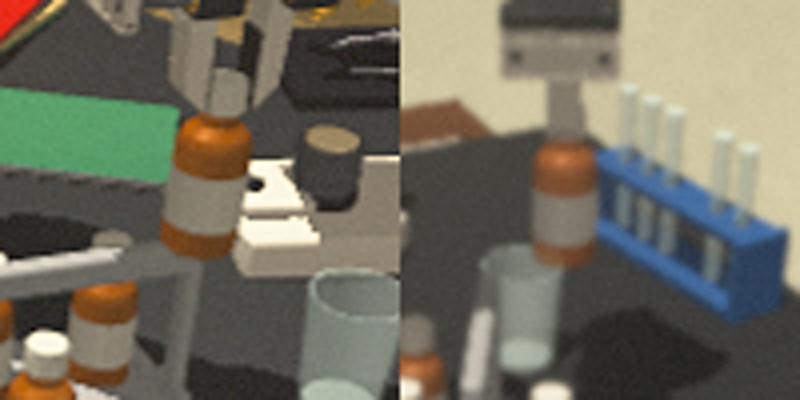

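The bottle's axis is within about 2 mm of the well centre in both views. I'll lower it to just above the floor.

```bash
python3 -m pendant '[[[0,0,5],0],[[0,0,17],0],[[0,0,34],0],[[0,0,54],0],[[0,0,76],0],[[0,0,98],0],[[0,0,118],0],[[0,0,134],0],[[0,0,144],0],[[0,0,148],0]]'
python3 - <<'E'
from h import *
for n in ('scene','side'): snap(n,n+'7.png')
s=robot.observe(); print(s['tool_pos'],s['tool_rot'])
t=s['tool_pos']
a=cv2.imread('pics/scene7.png')[150:250,340:440];b=cv2.imread('pics/side7.png')[120:220,260:360]
cv2.imwrite('pics/c7.png',cv2.resize(np.hstack([a,b]),None,fx=4,fy=4,interpolation=cv2.INTER_CUBIC))
E
```

```text
time: 8.42
tool_pos: [0.6467, 0.21, 0.1203]
tool_rot: [-3.139, 0.003, 2.638]
contact_force: [0.1, 0.1, -1.5]
opening: 0.0262
[0.64747781 0.2104261  0.12201052] [-3.14073694  0.00516381  2.63852909]
```

View pics/c7.png

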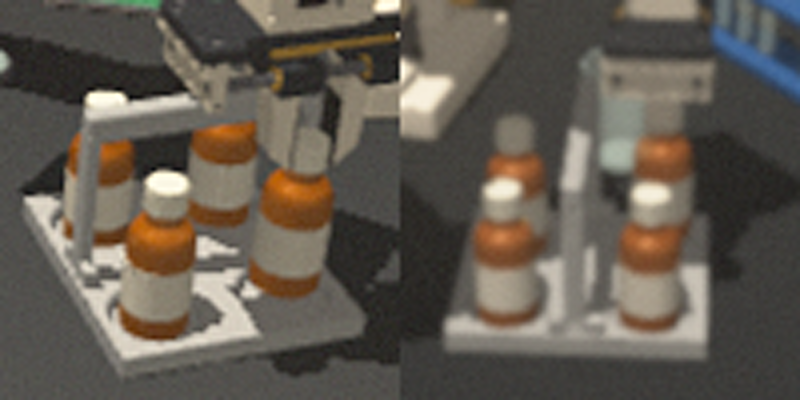

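```bash
python3 -m pendant '[[[0,1,3],0],[[1,1,8],0],[[1,1,13],0],[[1,1,17],0],[[1,1,18],0],[[1,1,18],0]]'
python3 -m pendant '[[[0,0,1],0],[[0,0,2],0],[[0,0,3],0],[[0,0,3],0],[[0,0,3],0]]'
```

```text
time: 9.02
tool_pos: [0.6469, 0.2117, 0.1035]
tool_rot: [-3.14, 0.005, 2.639]
contact_force: [-0.2, 0.2, -0.8]
opening: 0.0263
time: 9.43
tool_pos: [0.6469, 0.2117, 0.1005]
tool_rot: [-3.14, 0.005, 2.639]
contact_force: [-0.5, -0.4, -0.9]
opening: 0.0262
```

```bash
python3 -m pendant '[[[0,0,0.5],0],[[0,0,1],0],[[0,0,1],0],[[0,0,1],0]]'
python3 -m pendant '[[[0,0,0.5],0],[[0,0,1],0],[[0,0,1],0],[[0,0,1],0]]'
```

```text
time: 9.77
tool_pos: [0.647, 0.2117, 0.0995]
tool_rot: [-3.14, 0.005, 2.639]
contact_force: [0.5, -0.2, -1.3]
opening: 0.0261
time: 10.1
tool_pos: [0.6473, 0.2116, 0.0994]
tool_rot: [-3.141, 0.006, 2.639]
contact_force: [-1.0, -2.1, 4.8]
opening: 0.0259
```

The force rose to +4.8 N at z = 0.0994, so the bottle is on the well floor. I'll release.

```bash
python3 -m pendant '[[[0,0,0],0],[[0,0,0],0],[[0,0,0],0],[[0,0,0],0],[[0,0,0],0],[[0,0,0],0]]' 0.65
python3 - <<'E'
from h import *
for n in ('scene','side'): snap(n,n+'8.png')
a=cv2.imread('pics/scene8.png')[150:250,340:440];b=cv2.imread('pics/side8.png')[120:220,260:360]
cv2.imwrite('pics/c8.png',cv2.resize(np.hstack([a,b]),None,fx=4,fy=4,interpolation=cv2.INTER_CUBIC))
E
```

```text
time: 10.6
tool_pos: [0.6472, 0.2116, 0.0991]
tool_rot: [-3.141, 0.005, 2.639]
contact_force: [0.2, 0.1, -0.7]
opening: 0.0585
```

View pics/c8.png

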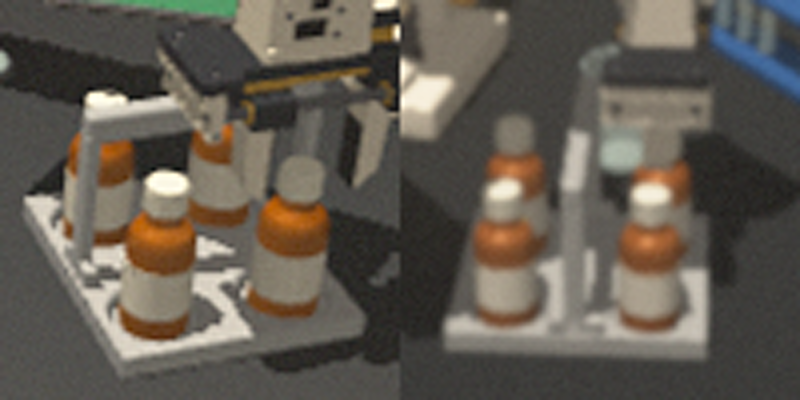

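The bottle stands upright in the well and the fingers are clear of it. I'll go straight up, then turn +90° for the bar.

```bash
python3 -m pendant '[[[0,0,-3],0],[[0,0,-12],0],[[0,0,-28],0],[[0,0,-48],0],[[0,0,-68],0],[[0,0,-88],0],[[0,0,-104],0],[[0,0,-115],0],[[0,0,-120],0],[[0,0,-120],0]]'
python3 -m pendant '[[[10,-7,0],4],[[20,-14,0],11],[[30,-21,0],18],[[40,-28,0],25],[[48,-34,0],32],[[54,-40,0],39],[[54,-44,0],46],[[54,-46,0],53],[[54,-46,0],59],[[54,-46,0],62]]' 1
python3 -m pendant '[[[0,0,0],5],[[0,0,0],11],[[0,0,0],17],[[0,0,0],23],[[0,0,0],27],[[0,0,0],28],[[0,0,0],28]]'
python3 - <<'E'
from h import *
from scipy.spatial.transform import Rotation as Ro
for n in ('scene','side','wrist'): snap(n,n+'9.png')
s=robot.observe(); R=Ro.from_euler('xyz',s['tool_rot']).as_matrix(); w=np.array([.5773,.1973])
print(s['tool_pos'],s['tool_rot'],R.T@(np.append(w,s['tool_pos'][2])-s['tool_pos'])*1000, 'jaw ang',np.degrees(np.arctan2(R[1,1],R[0,1])),s['qpos'])
a=cv2.imread('pics/scene9.png')[150:250,340:440];b=cv2.imread('pics/side9.png')[120:220,260:360]
cv2.imwrite('pics/c9.png',cv2.resize(np.hstack([a,b]),None,fx=4,fy=4,interpolation=cv2.INTER_CUBIC))
E
```

```text
time: 11.53
tool_pos: [0.6472, 0.2121, 0.2208]
tool_rot: [3.141, 0.007, 2.639]
contact_force: [-0.0, -0.3, -0.1]
opening: 0.0598
time: 12.37
tool_pos: [0.5771, 0.1976, 0.2191]
tool_rot: [3.137, 0.003, 1.551]
contact_force: [-0.4, 0.7, -0.4]
opening: 0.092
time: 12.95
tool_pos: [0.5766, 0.1975, 0.218]
tool_rot: [3.137, 0.002, 1.063]
contact_force: [-0.2, -0.4, -0.3]
opening: 0.0919
[0.57687434 0.19754913 0.21864201] [3.13652316e+00 1.26882643e-03 1.06380758e+00] [-0.01111739  0.49307883  0.00251379] jaw ang -29.04794668578561 [ 0.2065544   0.50370901  1.29067341 -0.00438955  1.34421     0.71451963]
```

View pics/c9.png

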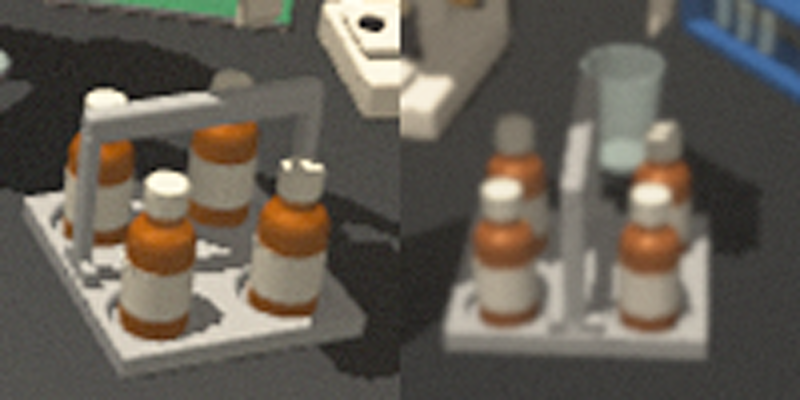

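View pics/wrist9.png

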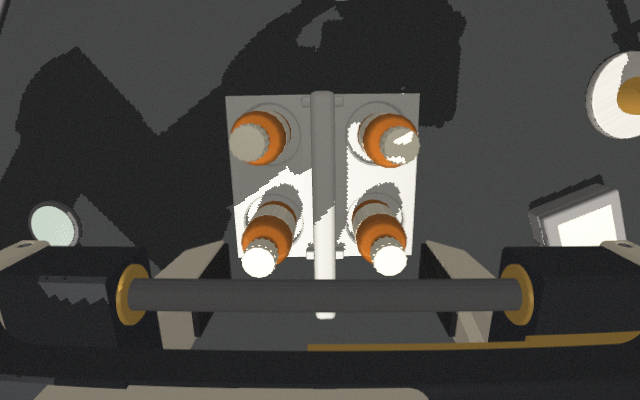

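All four bottles stand upright, and the wrist view shows the bar centred between the fingers at col ~323. I'll descend onto the bar.

```bash
python3 -m pendant '[[[0,0,6],0],[[0,0,18],0],[[0,0,34],0],[[0,0,52],0],[[0,0,70],0],[[0,0,86],0],[[0,0,98],0],[[0,0,106],0],[[0,0,107],0],[[0,0,107],0]]' 1
python3 -m pendant '[[[0,0,0],0],[[0,0,0],0],[[0,0,0],0],[[0,0,0],0],[[0,0,0],0],[[0,0,0],0],[[0,0,0],0],[[0,0,0],0],[[0,0,0],0],[[0,0,0],0]]' 0 50
python3 -m pendant '[[[0,0,0],0],[[0,0,0],0],[[0,0,0],0],[[0,0,0],0],[[0,0,0],0],[[0,0,0],0]]'
python3 - <<'E'
from h import *
for n in ('scene','side'): snap(n,n+'10.png')
a=cv2.imread('pics/scene10.png')[150:250,340:440];b=cv2.imread('pics/side10.png')[120:220,260:360]
cv2.imwrite('pics/c10.png',cv2.resize(np.hstack([a,b]),None,fx=4,fy=4,interpolation=cv2.INTER_CUBIC))
E
```

```text
time: 13.93
tool_pos: [0.5771, 0.1971, 0.1112]
tool_rot: [3.137, 0.002, 1.064]
contact_force: [-0.1, -0.1, 0.2]
opening: 0.0921
time: 14.77
tool_pos: [0.5771, 0.1971, 0.1112]
tool_rot: [3.137, 0.002, 1.064]
contact_force: [-0.2, 0.4, -0.5]
opening: 0.0294
time: 15.27
tool_pos: [0.5766, 0.1973, 0.1111]
tool_rot: [3.138, 0.002, 1.064]
contact_force: [-2.7, 2.0, 0.3]
opening: 0.0156
```

View pics/c10.png

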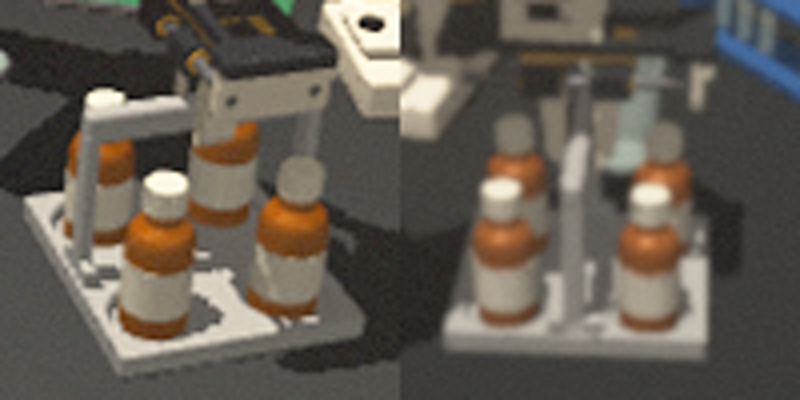

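The bar is gripped (opening 15.6 mm). I'll lift gently a little first and check the level.

```bash
python3 -m pendant '[[[0,0,-1],0],[[0,0,-3],0],[[0,0,-6],0],[[0,0,-10],0],[[0,0,-15],0],[[0,0,-20],0],[[0,0,-24],0],[[0,0,-25],0],[[0,0,-25],0],[[0,0,-25],0]]' 0 60
python3 - <<'E'
from h import *
for n in ('scene','side'): snap(n,n+'11.png')
a=cv2.imread('pics/scene11.png')[140:240,340:440];b=cv2.imread('pics/side11.png')[110:210,260:360]
cv2.imwrite('pics/c11.png',cv2.resize(np.hstack([a,b]),None,fx=4,fy=4,interpolation=cv2.INTER_CUBIC))
s=robot.observe();print(s['contact_force'],s['torque'])
E
```

```text
time: 16.2
tool_pos: [0.5765, 0.1974, 0.1361]
tool_rot: [3.138, 0.002, 1.064]
contact_force: [0.5, 0.7, -7.5]
opening: 0.0156
[ 0.47588529 -0.27032977 -7.83674918] [-0.00720061  0.08429421  0.0197063 ]
```

View pics/c11.png

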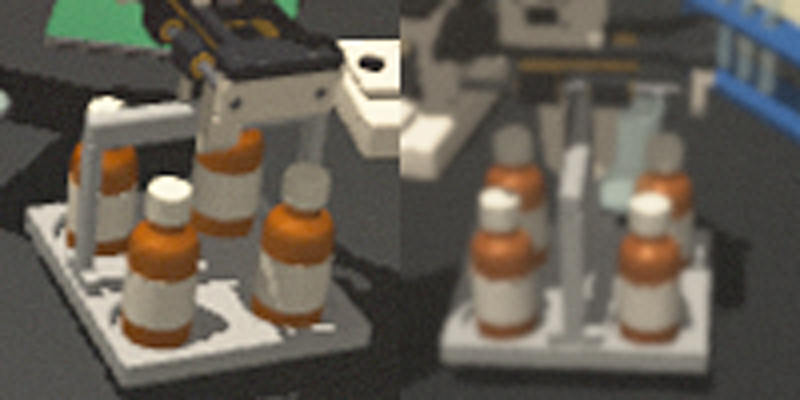

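The carrier is off the bench and level, with about 8 N of load and no slip. I'll lift another 105 mm.

```bash
python3 -m pendant '[[[0,0,-3],0],[[0,0,-9],0],[[0,0,-18],0],[[0,0,-29],0],[[0,0,-40],0],[[0,0,-51],0],[[0,0,-62],0],[[0,0,-72],0],[[0,0,-80],0],[[0,0,-86],0]]'
python3 -m pendant '[[[0,0,-4],0],[[0,0,-9],0],[[0,0,-14],0],[[0,0,-18],0],[[0,0,-20],0],[[0,0,-20],0],[[0,0,-20],0],[[0,0,-20],0],[[0,0,-20],0],[[0,0,-20],0]]'
python3 -m pendant '[[[0,0,0],0],[[0,0,0],0],[[0,0,0],0],[[0,0,0],0],[[0,0,0],0],[[0,0,0],0]]'
python3 - <<'E'
from h import *
for n in ('scene','side','wrist'): snap(n,n+'12.png')
a=cv2.imread('pics/scene12.png')[90:210,330:450];b=cv2.imread('pics/side12.png')[70:190,250:370]
cv2.imwrite('pics/c12.png',cv2.resize(np.hstack([a,b]),None,fx=3.3,fy=3.3,interpolation=cv2.INTER_CUBIC))
s=robot.observe();print(s['tool_pos'],s['contact_force'],s['torque'],s['qvel'])
E
```

```text
time: 17.13
tool_pos: [0.5765, 0.1978, 0.2235]
tool_rot: [3.137, 0.002, 1.064]
contact_force: [1.1, -0.6, -8.4]
opening: 0.0157
time: 17.97
tool_pos: [0.5764, 0.1978, 0.2431]
tool_rot: [3.138, 0.002, 1.064]
contact_force: [-0.4, 0.2, -8.1]
opening: 0.0155
time: 18.47
tool_pos: [0.5764, 0.1978, 0.2431]
tool_rot: [3.138, 0.002, 1.064]
contact_force: [-0.3, 0.7, -8.0]
opening: 0.016
[0.57636086 0.19776309 0.24311602] [ 0.02568206 -0.7892186  -8.55748062] [0.00907378 0.04568713 0.02792872] [ 0.00111892 -0.00044748 -0.00274198  0.0012461   0.00072136 -0.00213615]
```

View pics/c12.png

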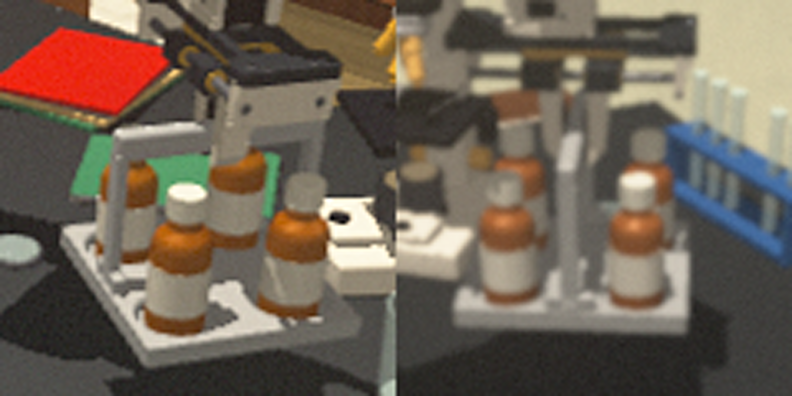

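View pics/scene12.png

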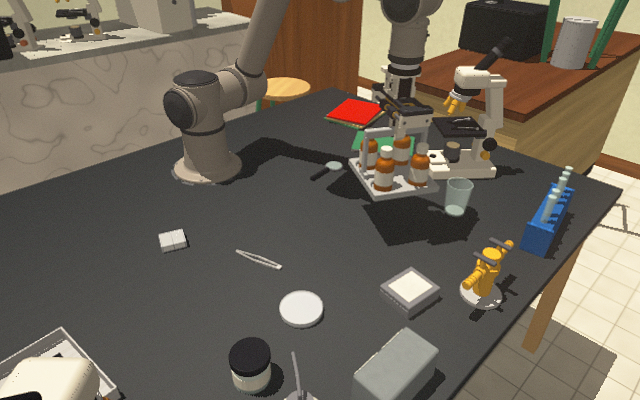

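View pics/wrist12.png

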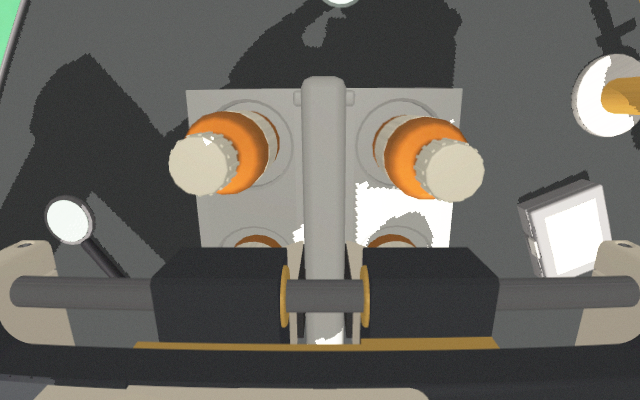

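The carrier hangs level with all four bottles seated, and the bystanders look unmoved. I'll do one numeric reprojection check, then hand in.

Run:
```python
from h import *
s=robot.observe(); b=s['tool_pos']+[0,0,-.1112]; th=-.497
for n,x0,y0,k,off in (('scene',330,90,3.3,0),('side',250,70,3.3,396)):
    for m in ((.095,-.085,.016),(.095,.085,.016),(-.095,-.085,.016),(0,-.083,.142)):
        c,q=np.cos(th),np.sin(th); u=proj(n,b+[c*m[0]-q*m[1],q*m[0]+c*m[1],m[2]]); print(n,m,np.round([(u[0]-x0)*k+off,(u[1]-y0)*k]))
```

```text
scene (0.095, -0.085, 0.016) [146. 347.]
scene (0.095, 0.085, 0.016) [359. 314.]
scene (-0.095, -0.085, 0.016) [ 58. 224.]
scene (0, -0.083, 0.142) [113. 130.]
side (0.095, -0.085, 0.016) [687. 315.]
side (0.095, 0.085, 0.016) [689. 219.]
side (-0.095, -0.085, 0.016) [453. 307.]
side (0, -0.083, 0.142) [567. 165.]
```

The reprojected corners match the picture to about 1–2 px, which means the carrier is level with its underside about 13 cm up.

```bash
python3 -c "
from cell import robot
print(robot.hand_in())"
```

```text
the job is handed in; nothing more can be done
None
```

The stain bottle is standing in the empty well, and I handed the job in at about 18.7 s of the 58 s limit with the carrier held in the air by its bar. No verdict is reported.

- **Placing the bottle:** I gripped it by its cap and lowered it until the floor contact showed (about 5 N). After release it stood upright in both camera views, about 2 mm or less from the well centre before release.
- **Lifting the carrier:** I gripped the middle of the bar at 60 N and lifted in two stages. The load was steady at about 8 N with no sign of slip.
- **Last checks:** The reprojected corners matched the pictures to about 2 px, so the carrier is level with its underside about 13 cm up. The scene and side pictures showed all four bottles upright in their wells. The joints were at rest and the bystanders in view looked unmoved. I judged the bystanders by eye, not by measurement.
- **Failed or disagreeing checks:** No check failed. The two carrier pose fits differed by about 1 mm and 0.4°.

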